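# Stand the sample containers in their seats

### The job

Put the four closed sample containers away, one after another, each standing upright on the floor of the round white seat of its size: one screw-cap vial in each of the two small seats, the low lidded weighing bottle in the middle-sized seat and the amber screw-cap bottle in the large seat. Keep them upright, set them down rather than drop them, and leave the dropper bottle and the crucible standing where they are.

Things in the scene. Friction and masses are not known exactly. Their poses are not given: they have to be found in the camera images.
- vial_a: One sample vial: small clear glass cylinder with a tinted filling and a ribbed white screw cap that is fixed to it; 25 mm in diameter, 59 mm tall with the cap, about 20 g. The straight wall runs from the foot to 39 mm up: grip there. Stands upright; origin: centre of its underside, z up. The two vials are interchangeable.
- vial_b: Another sample vial: small clear glass cylinder with a tinted filling and a ribbed white screw cap that is fixed to it; 25 mm in diameter, 59 mm tall with the cap, about 20 g. The straight wall runs from the foot to 39 mm up: grip there. Stands upright; origin: centre of its underside, z up. The two vials are interchangeable.
- weighing_bottle: Weighing bottle: low clear glass jar with a glass lid and small round knob, the lid fixed to it; 40 mm in diameter, 51 mm tall with the knob, about 50 g. The straight wall runs from the foot to 28 mm up: grip there. Stands upright; origin: centre of its underside, z up.
- amber_bottle: Reagent bottle of brown (amber) glass with a black screw cap fixed to it; 56 mm in diameter, 111 mm tall with the cap, about 200 g. The straight wall runs from the foot to 65 mm up, above it the shoulder slopes in: grip the wall near its upper end, where the gripper's body stays clear of the cap. Stands upright; origin: centre of its underside, z up.
- seat_small_a: A small round seat, a white plastic dish lying on the worktop and fixed to it: outside diameter 55 mm, rim 10 mm high over the worktop, round recess 39 mm wide and 6 mm deep (its black floor lies 4 mm over the worktop). Origin: centre of its underside, z up. Takes either vial.
- seat_small_b: Another small round seat, a white plastic dish lying on the worktop and fixed to it: outside diameter 55 mm, rim 10 mm high over the worktop, round recess 39 mm wide and 6 mm deep (its black floor lies 4 mm over the worktop). Origin: centre of its underside, z up. Takes either vial.
- seat_medium: The middle-sized round seat, a white plastic dish lying on the worktop and fixed to it: outside diameter 70 mm, rim 10 mm high over the worktop, round recess 54 mm wide and 6 mm deep (its black floor lies 4 mm over the worktop). Origin: centre of its underside, z up. Takes the weighing bottle.
- seat_large: The large round seat, a white plastic dish lying on the worktop and fixed to it: outside diameter 86 mm, rim 10 mm high over the worktop, round recess 70 mm wide and 6 mm deep (its black floor lies 4 mm over the worktop). Origin: centre of its underside, z up. Takes the amber bottle.
- dropper_bottle: Bystander: slim brown glass bottle with a black collar and a red rubber teat, 37 mm in diameter, 153 mm tall, loose, stands upright; leave it alone. Origin: centre of its underside, z up. The other eight stand in two rows along y, at least 0.11 m apart in x; neighbours in a row at least 0.085 m apart: fingers closing along x have most room.
- crucible: Bystander: small open white porcelain crucible, 42 mm across the mouth, 34 mm high, loose; leave it alone. Origin: centre of its underside, z up. Fixed glassware and equipment stand round the field x 0.43 to 0.62, y -0.36 to 0.04: at y over 0.10 and y under -0.36 up to 0.19 m tall, and at x over 0.67 up to 0.3 m tall: carry things inside the field.

How it is judged (in metres and radians):
At the end, for the whole second after the job is handed in: Each vial in a small seat of its own, weighing bottle in the middle-sized and amber bottle in the large one: centres within 10 mm, foot 1 to 6.5 mm over the seat's underside, tilt under 0.08 rad, at rest; dropper bottle and crucible upright within 30 mm of their start ((((horizontal distance between vial_a and seat_small_a below 0.01 m and z of vial_a in the frame of seat_small_a between 0.001 and 0.0065 m) and (horizontal distance between vial_b and seat_small_b below 0.01 m and z of vial_b in the frame of seat_small_b between 0.001 and 0.0065 m)) or ((horizontal distance between vial_a and seat_small_b below 0.01 m and z of vial_a in the frame of seat_small_b between 0.001 and 0.0065 m) and (horizontal distance between vial_b and seat_small_a below 0.01 m and z of vial_b in the frame of seat_small_a between 0.001 and 0.0065 m))) and horizontal distance between weighing_bottle and seat_medium below 0.01 m and z of weighing_bottle in the frame of seat_medium between 0.001 and 0.0065 m and horizontal distance between amber_bottle and seat_large below 0.01 m and z of amber_bottle in the frame of seat_large between 0.001 and 0.0065 m and angle between each of vial_a, vial_b, weighing_bottle, amber_bottle's own z axis and vertical below 0.08 rad and linear speed of each of vial_a, vial_b, weighing_bottle, amber_bottle below 0.02 m/s and distance of each of dropper_bottle, crucible from where it was at the start of the episode below 0.03 m and angle between each of dropper_bottle, crucible's own z axis and vertical below 0.15 rad); the robot touches nothing.
It fails at once if a sample container is tipped by more than 35 degrees (angle between any of vial_a, vial_b, weighing_bottle, amber_bottle's own z axis and vertical above 0.61 rad).
It fails at once if a sample container is let go in the air more than 40 mm above the worktop ((height (world z) of vial_a above 0.04 m and contact force between vial_a and anything else below 0.005 N) or (height (world z) of vial_b above 0.04 m and contact force between vial_b and anything else below 0.005 N) or (height (world z) of weighing_bottle above 0.04 m and contact force between weighing_bottle and anything else below 0.005 N) or (height (world z) of amber_bottle above 0.04 m and contact force between amber_bottle and anything else below 0.005 N)).
It fails at once if the dropper bottle or the crucible is pushed more than 30 mm or tipped over (distance of any of dropper_bottle, crucible from where it was at the start of the episode above 0.03 m or angle between any of dropper_bottle, crucible's own z axis and vertical above 0.5 rad).
It also fails if it takes over 99 s, if anything falls off the work surface, if the arm or the gripper's body presses on something with over 40 N, if the wrist force passes 120 N, or if a joint passes its speed limit or range.

### The arm

A 6-joint arm with a two-finger parallel gripper is mounted at the origin on a cart in front of the work surface, level with it; the furniture and walls round the work are solid. World frame = base frame: x ahead of the robot, y to its left, z up, the work surface at z = 0. Lengths are in m, angles in degrees, forces in N, time in s.
With the tool pointing down it reaches from about 0.375 to 0.9 m from the base axis. Payload 3.1 kg.
Tool frame: the origin (TCP) lies on the centre line of the jaws, within the pads' length; the fingertips stand 22 mm ahead of it and the grasp point (between the pads) lies 3 mm ahead of it; z points along the fingers, y is the line along which they close (so a half turn about z gives the same grasp; the last joint's range is limited). The gripper opens to 87 mm and grips with 3 to 60 N. Pads are 19 mm wide; open, the fingers measure 117 mm over their backs; the gripper's body (75 mm by 190 mm) begins 51 mm behind the grasp point.
Start: joints at [-76.175, 30.224, 82.088, -0, 67.689, -10.227], TCP at [0.255, -0.571, 0.245] pointing down, gripper open.
Joint ranges: [-176.69, 176.69], [-43.24, 126.21], [12.49, 139.97], [-82, 262], [0, 151.66], [-163.58, 163.58]. Speed limits (degrees/s): [159.86, 159.86, 180, 180, 180, 180].

### API

Orientations are given as a 3x3 rotation matrix whose columns are the frame's x, y, z axes.
In Python, from rig import * gives the robot as it stands.
- The arm moves only by the shell command python3 -m jog 'ROWS'. ROWS is text: rows parted by semicolons, each of 7 numbers parted by spaces: the shift along the tool's x, y, z in mm, then the turn, a rotation vector about the tool's x, y, z in rad, then the finger opening in mm, from 0 to 87. In form: tx ty tz ax ay az fingers; .... A call has 1 to 12 rows; each row shifts and turns the commanded pose from where the row before left it, along the tool's axes as they then stand; what a row does not reach is not made up. A row lasts 1/8 s, in which the tool goes at most 62.5 mm and 10.7 degrees, less where a joint would pass 70% of its speed; a pose out of reach is approached as far as the arm can. A call with a gripper value outside its range is refused whole. The fingers move at their own pace and stop on an object; the grip force is fixed at half the most. Time passes only in rows, so rows that do not move let the fingers close. It gives the time, the measured TCP pose, the force, the opening and the grip force at its end, in the units of the state.
- read_state(): the state, without advancing time (a new reading comes with each control period).
- capture(name): name is "scene" or "top" or "wrist"; returns a dict with "color" (384x512x3 uint8, red, green, blue), "camera_matrix" (3x3 intrinsics, pixels), "R" (3x3) and "t" (3): a world point X has camera coordinates R X + t. Camera axes: x right, y down, z forward; pixel columns grow to the right and rows downward; lengths in m; the calibration is good to about 2 mm. A picture is of the moment at which its call begins. There is no depth.
- hand_in(): hands the job in; it is judged then, once.
Trained networks look in the newest picture that a camera, given by its name, has taken for a name from the list of things; names that differ only in an ending like _2 or _b are one class to them, and where a whole thing is asked for, a point or a joint stands for the part that bears it (a point fixed in the world has none). Each returns a list of dicts, best first, with "conf" (0 to 1); they miss things now and then, are a little off and sometimes report something else, mostly with a low value. They report only what shows in the picture. A call takes as long as a camera call.
- find_in(camera, target): "at" ([x, y, z] in m, in world coordinates, good to about 4 mm: the middle of the surface that is visible of it).
- trace(camera, target): "pixels" (384x512 bool, what is visible of it).
- place_of(camera, target): "at" ([x, y, z] in m, in world coordinates, good to about 4 mm: a listed point, or the origin of a listed thing).
The state is a dict: "time_s": time; "joint_positions": joint angles; "qvel": joint speeds; "tau": joint torques, N m; "position": TCP position; "tcp_rot": TCP orientation; "force": force on the tool from outside, world axes, zero at the start; "moment": the same for the moment, N m; "opening": opening from 0.0 (shut) to 1.0 (fully open); "grasp_force": force on a finger pad.
Only numpy, scipy, OpenCV 4.12 (cv2) and the standard library are available. Lean on these libraries where they do the work, as an engineer would, in place of code of your own. Each camera call takes 0.05 s, during which the arm holds its last target. There are 200 camera calls.

## Working session

There is one attempt and no reset: what is moved stays moved. The work goes in short steps, Python scripts to look and compute and a shell command to move; the robot and the scene stay as the last step left them, time stands still between calls to the robot, and variables do not carry over. Pictures are saved under pics/ and viewed, at most 14 in all, crops included, and the job is handed in when it is done.

```bash
mkdir -p pics
cat > h.py <<'E'
from rig import *
import numpy as np, cv2
def snap(c,n):
    p=capture(c); cv2.imwrite(f'pics/{n}.png',p['color'][:,:,::-1]); return p
E
python3 - <<'E'
from h import *
s=read_state(); print(s['position'],np.round(s['tcp_rot'],3).tolist(),s['time_s'],s['opening'])
for c in ['top','scene']:
    p=snap(c,c+'1'); print(c,(-p['R'].T@p['t']).round(3))
    for t in ['vial_a','weighing_bottle','amber_bottle','seat_small_a','seat_medium','seat_large','dropper_bottle','crucible']:
        print(t,[(np.round(d['at'],3).tolist(),round(d['conf'],2)) for d in place_of(c,t)][:4])
print(read_state()['time_s'])
E
```

```text
[ 0.25457364 -0.5700575   0.24356852] [[0.913, 0.408, -0.001], [0.408, -0.913, 0.002], [0.0, -0.002, -1.0]] 0.0 0.9964555105393303
top [ 0.429 -0.154  1.077]
vial_a [([0.616, -0.314, -0.0], 0.45)]
weighing_bottle [([0.438, -0.225, 0.005], 0.75)]
amber_bottle [([0.599, -0.103, 0.001], 0.94)]
seat_small_a [([0.438, -0.224, 0.005], 0.68), ([0.444, 0.014, -0.001], 0.62), ([0.598, -0.217, -0.005], 0.55)]
seat_medium [([0.444, -0.116, -0.002], 0.66)]
seat_large [([0.431, -0.328, 0.001], 0.91)]
dropper_bottle [([0.457, -0.476, -0.0], 0.81), ([0.615, -0.314, 0.003], 0.51), ([0.618, 0.131, -0.002], 0.18)]
crucible [([0.619, 0.133, -0.001], 0.54)]
scene [0.074 0.613 0.684]
vial_a [([0.598, -0.005, 0.004], 0.52), ([0.599, -0.211, 0.002], 0.5), ([0.614, -0.316, -0.004], 0.48)]
weighing_bottle [([0.44, -0.221, 0.002], 0.66), ([0.622, 0.136, 0.001], 0.23)]
amber_bottle [([0.601, -0.106, -0.002], 0.97), ([0.601, -0.211, 0.002], 0.7)]
seat_small_a [([0.44, 0.013, 0.003], 0.74), ([0.599, -0.214, -0.001], 0.61)]
seat_medium []
seat_large [([0.433, -0.327, -0.0], 0.92)]
dropper_bottle [([0.613, -0.314, -0.003], 0.6), ([0.455, -0.476, -0.005], 0.55)]
crucible [([0.621, 0.132, 0.001], 0.64)]
0.9
```

View pics/top1.png

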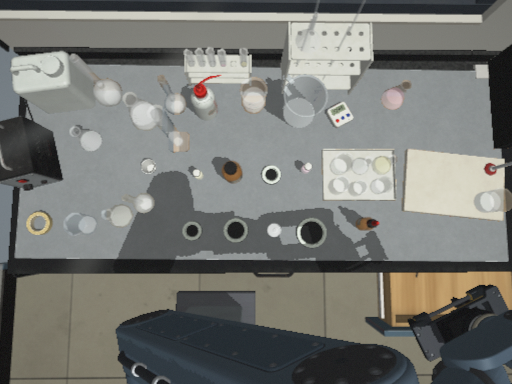

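View pics/scene1.png

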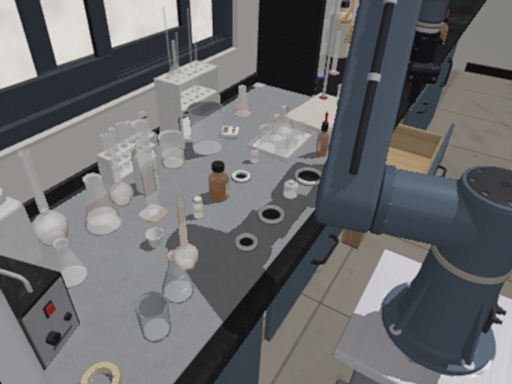

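The top picture shows the near row as small seat (192,231), medium seat (235,230), weighing bottle (275,230) and large seat (312,233). The far row is vial (197,173), amber bottle (231,172), small seat (271,174) and vial (307,167). The network positions match these. The scene picture agrees: amber at (218,185), vial at (198,208). Next I turn the jaws along x and move over the field.

```bash
python3 -m jog '0 0 -10 0 0 -0.185 87;0 0 -10 0 0 -0.185 87;0 0 -10 0 0 -0.185 87;0 0 -10 0 0 -0.185 87;0 0 -10 0 0 -0.185 87;0 0 -10 0 0 -0.185 87;0 0 0 0 0 -0.04 87;40 30 0 0 0 0 87;45 30 0 0 0 0 87;45 30 0 0 0 0 87;45 30 0 0 0 0 87;45 30 0 0 0 0 87'
python3 -m jog '35 20 0 0 0 0 87;35 10 0 0 0 0 87;35 10 0 0 0 0 87;10 0 0 0 0 0 87;0 0 0 0 0 0 87'
cat >> h.py <<'E'
def look(c,n,ts=('vial_a','weighing_bottle','amber_bottle','seat_small_a','seat_medium','seat_large')):
    p=snap(c,n)
    for t in ts: print(t,[(np.round(d['at'],3).tolist(),round(d['conf'],2)) for d in place_of(c,t)][:3])
    return p
def floor(p,u,v,z=0.):
    d=p['R'].T@np.linalg.inv(p['camera_matrix'])@[u,v,1]; o=-p['R'].T@p['t']
    return (o+d*(z-o[2])/d[2])
E
python3 - <<'E'
from h import *
look('wrist','w1')
p=capture('top')
# dark floors of seats in the top picture, floor z 4 mm
img=cv2.cvtColor(p['color'],cv2.COLOR_RGB2GRAY)
for u,v in [(192,231),(235,230),(312,233),(271,174)]: print(floor(p,u,v,.004).round(4), img[v,u])
E
```

```text
time_s: 2.4
position: [0.4058, -0.3494, 0.3048]
tcp_rot: [[0.001, 1.0, 0.001], [1.0, -0.001, -0.0], [-0.0, 0.001, -1.0]]
force: [0.2, 0.6, 0.5]
opening: 1.0
grasp_force: 0.0
time_s: 3.02
position: [0.445, -0.2359, 0.3047]
tcp_rot: [[-0.0, 1.0, 0.0], [1.0, 0.0, -0.001], [-0.001, 0.0, -1.0]]
force: [-0.7, -0.9, 0.1]
opening: 0.996
grasp_force: 0.0
vial_a [([0.599, -0.003, 0.0], 0.77), ([0.617, -0.314, 0.003], 0.75)]
weighing_bottle [([0.44, -0.223, -0.001], 0.59)]
amber_bottle [([0.6, -0.106, 0.002], 0.72)]
seat_small_a [([0.601, -0.215, 0.0], 0.59)]
seat_medium [([0.44, -0.11, 0.003], 0.97)]
seat_large [([0.434, -0.332, 0.002], 0.63)]
[0.4372 0.0104 0.004 ] 45
[ 0.4399 -0.112   0.004 ] 45
[ 0.4312 -0.3326  0.004 ] 99
[ 0.6021 -0.2159  0.004 ] 44
```

View pics/w1.png

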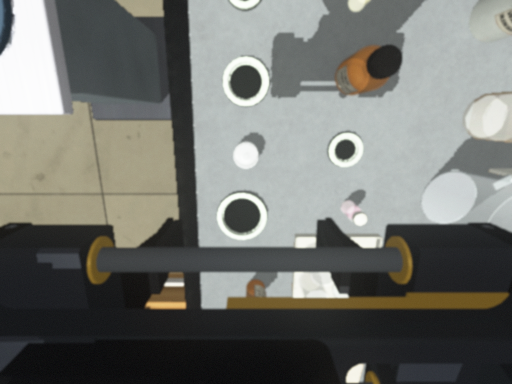

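The wrist picture shows the medium seat (246,81), large seat (242,215), small seat (346,150), weighing bottle (246,153), amber (370,70) and vial (355,212). I'll fit the rings for sharper seat centres.

```bash
cat >> h.py <<'E'
def rings(c,guess,w):
    """ellipse of the white rim round each guessed (u,v) -> world at z=.01"""
    p=capture(c); g=cv2.cvtColor(p['color'],cv2.COLOR_RGB2GRAY); out=[]
    for (u,v) in guess:
        m=(g>205).astype(np.uint8)
        cs,_=cv2.findContours(m,cv2.RETR_EXTERNAL,cv2.CHAIN_APPROX_NONE)
        cs=[k for k in cs if len(k)>20 and cv2.pointPolygonTest(k,(float(u),float(v)),False)>=0]
        if not cs: print('none',u,v); continue
        e=cv2.fitEllipse(cs[0]); print(np.round(e[0],1),np.round(e[1],1),floor(p,*e[0],.01).round(4))
E
python3 - <<'E'
from h import *
rings('wrist',[(246,81),(242,215),(346,150)],0)
rings('top',[(192,231),(235,230),(312,233),(271,174)],0)
E
```

```text
[245.   80.5] [45.9 48.9] [ 0.4397 -0.1114  0.01  ]
[241.6 216.2] [46.4 49.6] [ 0.4322 -0.3292  0.01  ]
[345.9 149.3] [32.5 35.3] [ 0.6013 -0.215   0.01  ]
[191.6 230.5] [17.4 17.7] [0.4386 0.0107 0.01  ]
none 235 230
none 312 233
none 271 174
```

```bash
python3 -m jog '13 -5 30 0 0 0 87;0 0 50 0 0 0 87;0 0 50 0 0 0 87;0 0 50 0 0 0 87;0 0 40 0 0 0 87;0 0 25 0 0 0 87;0 0 15 0 0 0 87;0 0 14 0 0 0 87;0 0 0 0 0 0 30;0 0 0 0 0 0 30;0 0 0 0 0 0 30;0 0 0 0 0 0 30'
python3 -m jog '0 0 0 0 0 0 30;0 0 0 0 0 0 30;0 0 0 0 0 0 30'
```

```text
time_s: 5.03
position: [0.4404, -0.2231, 0.0312]
tcp_rot: [[0.001, 1.0, 0.001], [1.0, -0.001, -0.001], [-0.001, 0.001, -1.0]]
force: [0.8, 0.1, -0.6]
opening: 0.633
grasp_force: 0.0
time_s: 5.4
position: [0.4401, -0.2229, 0.0308]
tcp_rot: [[0.001, 1.0, 0.0], [1.0, -0.001, -0.0], [-0.0, 0.0, -1.0]]
force: [-0.7, 0.2, 3.0]
opening: 0.444
grasp_force: 30.0
```

```bash
python3 -m jog '0 0 -15 0 0 0 30;0 0 -25 0 0 0 30;20 0 0 0 0 0 30;35 0 0 0 0 0 30;35 0 0 0 0 0 30;21 0 0 0 0 0 30;0 0 0 0 0 0 30;0 0 0 0 0 0 30'
python3 - <<'E'
from h import *
look('scene','s2',('weighing_bottle','seat_medium'))
look('wrist','w2',('weighing_bottle','seat_medium'))
E
```

```text
time_s: 6.4
position: [0.4404, -0.1119, 0.0704]
tcp_rot: [[0.0, 1.0, 0.0], [1.0, -0.0, -0.0], [-0.0, 0.0, -1.0]]
force: [0.7, 0.6, -0.9]
opening: 0.447
grasp_force: 30.0
weighing_bottle [([0.445, -0.112, 0.037], 0.69), ([0.604, -0.109, 0.001], 0.61)]
seat_medium [([0.441, -0.113, -0.001], 0.73)]
weighing_bottle [([0.438, -0.113, 0.04], 0.76), ([0.438, 0.009, 0.001], 0.28)]
seat_medium [([0.44, -0.109, 0.003], 0.91)]
```

View pics/w2.png

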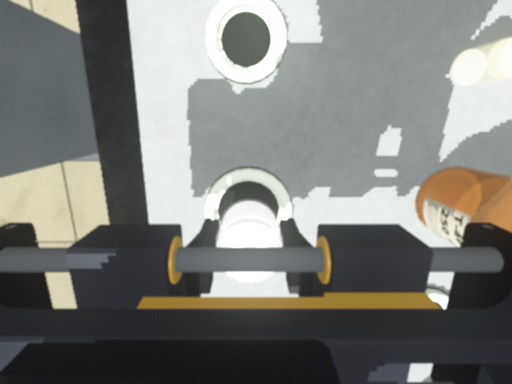

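The weighing bottle (248,235) hangs centred over the medium seat (248,200), and the free small seat is at (246,39). Lowering.

```bash
python3 - <<'E'
from h import *
rings('wrist',[(246,39)],0)
E
python3 -m jog '0 0 15 0 0 0 30;0 0 12 0 0 0 30;0 0 5 0 0 0 30;0 0 3 0 0 0 30;0 0 0 0 0 0 30;0 0 0 0 0 0 44;0 0 0 0 0 0 60;0 0 0 0 0 0 75;0 0 0 0 0 0 75;0 0 0 0 0 0 75'
python3 -m jog '0 0 -20 0 0 0 75;0 0 -50 0 0 0 75;0 0 -50 0 0 0 87;0 0 -50 0 0 0 87;0 0 0 0 0 0 87'
python3 - <<'E'
from h import *
look('wrist','w3',('weighing_bottle','seat_medium','vial_a','seat_small_a','amber_bottle'))
look('top','t3',('vial_a',))
E
```

```text
[287.5 128. ] [227.5 362.1] [ 0.4688 -0.0468  0.01  ]
time_s: 8.0
position: [0.4402, -0.1119, 0.0356]
tcp_rot: [[0.001, 1.0, 0.0], [1.0, -0.001, -0.0], [-0.0, 0.0, -1.0]]
force: [-0.3, 0.3, 0.2]
opening: 0.833
grasp_force: 0.0
time_s: 8.62
position: [0.4424, -0.1129, 0.209]
tcp_rot: [[0.001, 1.0, 0.008], [1.0, -0.001, -0.004], [-0.004, 0.008, -1.0]]
force: [-0.1, -0.1, -1.3]
opening: 0.986
grasp_force: 0.0
weighing_bottle [([0.438, -0.112, 0.002], 0.97)]
seat_medium [([0.441, -0.112, -0.001], 0.97)]
vial_a [([0.602, -0.003, 0.0], 0.97)]
seat_small_a [([0.437, 0.009, -0.004], 0.85), ([0.599, -0.214, 0.001], 0.75)]
amber_bottle [([0.601, -0.108, 0.0], 0.92)]
vial_a [([0.601, -0.005, -0.002], 0.6), ([0.615, -0.315, 0.002], 0.59)]
```

View pics/w3.png

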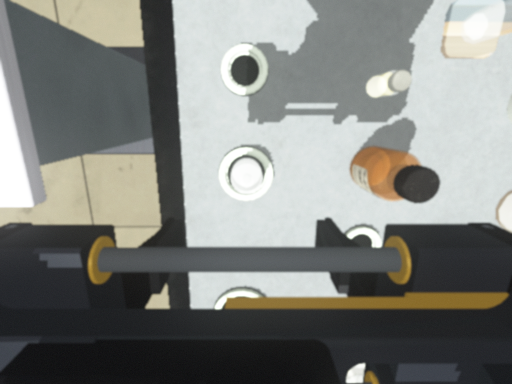

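Run:
```python
import cv2,numpy as np
s=cv2.imread('pics/s2.png')[130:260,80:260]; t=cv2.imread('pics/t3.png')[60:190,110:290]
cv2.imwrite('pics/c1.png',np.vstack([cv2.resize(x,None,fx=2.3,fy=2.3,interpolation=3) for x in(s,t)]))
```

```text
(no output)
```

View pics/c1.png

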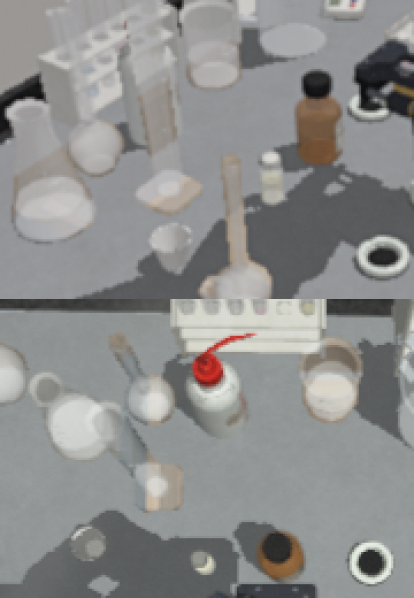

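The tall thing behind the vial is a measuring cylinder, base around x 0.69, y 0.045. I'll yaw 20° so the gripper body swings clear of it.

```bash
python3 -m jog '0 0 0 0 0 0.175 87;0 0 0 0 0 0.175 87;30 22 0 0 0 0 87;42 30 0 0 0 0 87;42 30 0 0 0 0 87;30 22 0 0 0 0 87;12 9.5 0 0 0 0 87;0 0 0 0 0 0 87;0 0 0 0 0 0 87'
python3 - <<'E'
from h import *
look('wrist','w4',('vial_a','amber_bottle'))
look('scene','s4',('vial_a',))
E
```

```text
time_s: 10.15
position: [0.5989, -0.0051, 0.2051]
tcp_rot: [[0.345, 0.939, -0.003], [0.939, -0.345, 0.0], [-0.001, -0.002, -1.0]]
force: [0.5, 0.0, -0.4]
opening: 0.998
grasp_force: 0.0
vial_a [([0.603, -0.006, -0.002], 0.61)]
amber_bottle [([0.601, -0.105, 0.001], 0.56)]
vial_a [([0.601, -0.009, 0.007], 0.67), ([0.615, -0.316, -0.004], 0.62)]
```

View pics/w4.png

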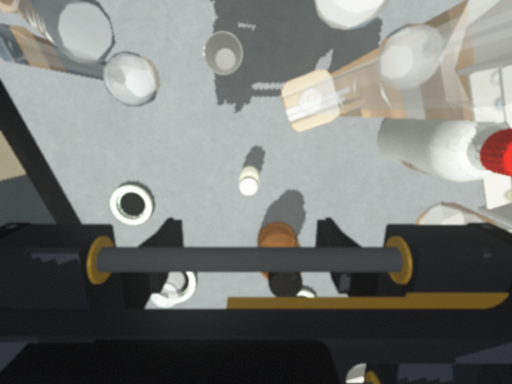

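The vial (249,180) lies on the jaw line, and the cylinder base (310,100) and wash bottle (430,150) are clear of the body's footprint. Descending.

```bash
python3 -m jog '0 1 50 0 0 0 87;0 0 50 0 0 0 80;0 0 35 0 0 0 70;0 0 20 0 0 0 60;0 0 10 0 0 0 60;0 0 5 0 0 0 50;0 0 0 0 0 0 15;0 0 0 0 0 0 15;0 0 0 0 0 0 15;0 0 0 0 0 0 15;0 0 0 0 0 0 15;0 0 0 0 0 0 15'
python3 -m jog '0 0 0 0 0 0 15;0 0 0 0 0 0 15'
```

```text
time_s: 11.9
position: [0.6016, -0.0048, 0.0362]
tcp_rot: [[0.344, 0.939, 0.001], [0.939, -0.344, -0.0], [0.0, 0.001, -1.0]]
force: [-1.4, 0.7, 6.0]
opening: 0.278
grasp_force: 30.0
time_s: 12.15
position: [0.6016, -0.0048, 0.0362]
tcp_rot: [[0.344, 0.939, 0.001], [0.939, -0.344, -0.0], [0.0, 0.001, -1.0]]
force: [-0.7, 1.1, 5.0]
opening: 0.271
grasp_force: 30.0
```

```bash
python3 -m jog '0 0 -10 0 0 0 15;0 0 -20 0 0 0 15;-5 -20 0 0 0 0 15;-9 -35 0 0 0 0 15;-9 -35 0 0 0 0 15;-9 -35 0 0 0 0 15;-7 -25 0 0 0 0 15;-2 -8 0 0 0 0 15;0 0 0 0 0 0 15;0 0 0 0 0 0 15'
python3 - <<'E'
from h import *
look('scene','s5',('vial_a','seat_small_a'))
look('wrist','w5',('vial_a','seat_small_a'))
E
```

```text
time_s: 13.4
position: [0.441, 0.0106, 0.0657]
tcp_rot: [[0.344, 0.939, 0.003], [0.939, -0.344, -0.001], [0.0, 0.003, -1.0]]
force: [0.1, -0.8, -0.4]
opening: 0.271
grasp_force: 30.0
vial_a [([0.439, 0.009, 0.034], 0.54)]
seat_small_a [([0.441, 0.015, 0.003], 0.79)]
vial_a [([0.442, 0.01, 0.03], 0.58)]
seat_small_a [([0.437, 0.009, 0.0], 0.78)]
```

View pics/w5.png

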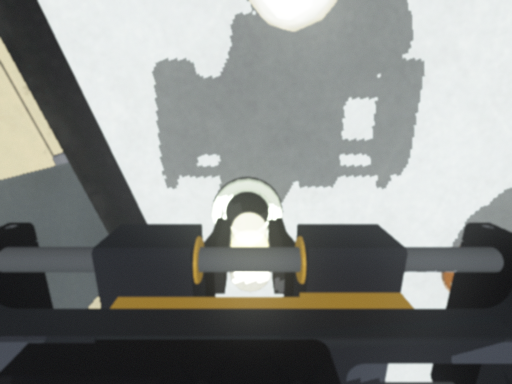

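The vial (250,240) is about 2 mm to tool +y of the seat centre (247,205). I'll correct that and set it down.

```bash
python3 -m jog '0 -2 8 0 0 0 15;0 0 9 0 0 0 15;0 0 5 0 0 0 15;0 0 3 0 0 0 15;0 0 0 0 0 0 15;0 0 0 0 0 0 28;0 0 0 0 0 0 40;0 0 0 0 0 0 60;0 0 0 0 0 0 60;0 0 0 0 0 0 60'
python3 -m jog '0 0 -20 0 0 0 75;0 0 -50 0 0 0 75;0 0 -50 0 0 -0.175 87;0 0 -50 0 0 -0.175 87;-30 10 0 0 0 0 87;-40 30 0 0 0 0 87;-40 30 0 0 0 0 87;-40 30 0 0 0 0 87;-40 30 0 0 0 0 87;-30 30 0 0 0 0 87;0 0 0 0 0 0 87;0 0 0 0 0 0 87'
python3 - <<'E'
from h import *
look('wrist','w6',('vial_a','amber_bottle','seat_small_a','seat_large'))
look('scene','s6',('vial_a','seat_small_a'))
rings('wrist',[],0)
E
```

```text
time_s: 14.95
position: [0.437, 0.0117, 0.0406]
tcp_rot: [[0.344, 0.939, 0.0], [0.939, -0.344, 0.0], [0.0, 0.0, -1.0]]
force: [-0.5, 0.1, -0.3]
opening: 0.655
grasp_force: 0.0
time_s: 16.45
position: [0.5956, -0.2076, 0.2098]
tcp_rot: [[0.001, 1.0, -0.002], [1.0, -0.001, 0.002], [0.002, -0.002, -1.0]]
force: [-0.6, -1.0, -0.6]
opening: 0.999
grasp_force: 0.0
vial_a [([0.601, -0.108, 0.002], 0.58), ([0.615, -0.316, 0.002], 0.48)]
amber_bottle [([0.599, -0.106, 0.001], 0.81)]
seat_small_a [([0.601, -0.213, -0.004], 0.93)]
seat_large [([0.432, -0.332, 0.003], 0.95)]
vial_a [([0.439, 0.01, 0.008], 0.74), ([0.612, -0.315, -0.004], 0.71), ([0.442, -0.108, 0.004], 0.49)]
seat_small_a [([0.441, 0.012, -0.0], 0.77), ([0.598, -0.212, -0.001], 0.74)]
```

View pics/s6.png

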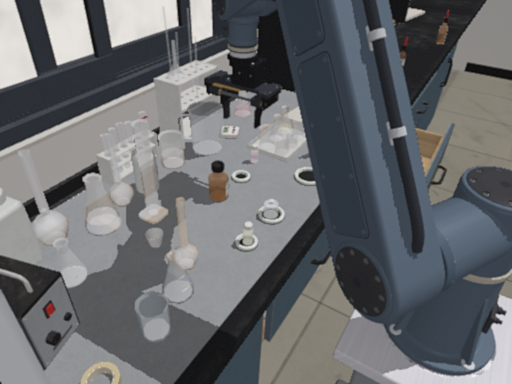

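The first vial stands in its seat (248,235) and the weighing bottle in its own (270,210). Next, the second vial.

```bash
python3 -m jog '-35 10 0 0 0 0 87;-40 10 0 0 0 0 87;-30 0 0 0 0 0 87;0 0 0 0 0 0 87;0 0 0 0 0 0 87'
python3 - <<'E'
from h import *
look('wrist','w7',('vial_a','seat_small_a'))
E
```

```text
time_s: 17.52
position: [0.616, -0.3126, 0.2102]
tcp_rot: [[0.001, 1.0, -0.001], [1.0, -0.001, 0.002], [0.002, -0.001, -1.0]]
force: [-1.0, 0.3, -0.0]
opening: 1.0
grasp_force: 0.0
vial_a [([0.62, -0.314, 0.002], 0.91)]
seat_small_a [([0.6, -0.217, -0.002], 0.91)]
```

View pics/w7.png

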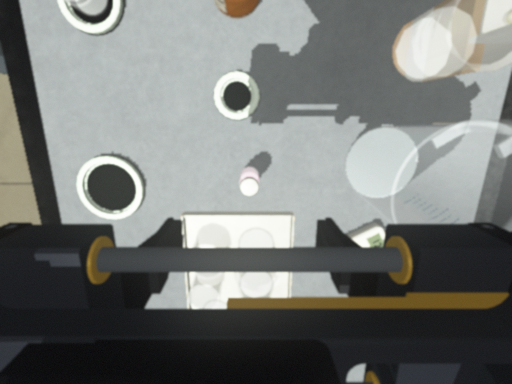

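The vial (249,182) is centred. The beaker (346+) and the tray (213 and below) are clear of the body's footprint.

```bash
python3 -m jog '0 1 50 0 0 0 87;0 0 50 0 0 0 80;0 0 40 0 0 0 70;0 0 20 0 0 0 60;0 0 10 0 0 0 60;0 0 5 0 0 0 50;0 0 0 0 0 0 15;0 0 0 0 0 0 15;0 0 0 0 0 0 15;0 0 0 0 0 0 15;0 0 0 0 0 0 15;0 0 0 0 0 0 15'
python3 -m jog '0 0 0 0 0 0 15;0 0 0 0 0 0 15'
```

```text
time_s: 19.18
position: [0.618, -0.3137, 0.0363]
tcp_rot: [[0.001, 1.0, 0.001], [1.0, -0.001, -0.001], [-0.001, 0.001, -1.0]]
force: [-1.5, -0.5, 5.6]
opening: 0.278
grasp_force: 30.0
time_s: 19.42
position: [0.618, -0.3137, 0.0363]
tcp_rot: [[0.001, 1.0, 0.001], [1.0, -0.001, -0.001], [-0.001, 0.001, -1.0]]
force: [-1.2, 0.2, 6.0]
opening: 0.275
grasp_force: 30.0
```

```bash
python3 -m jog '0 0 -10 0 0 0 15;0 0 -20 0 0 0 15;15 -3 0 0 0 0 15;25 -5 0 0 0 0 15;25 -5 0 0 0 0 15;22 -4 0 0 0 0 15;12 -0.5 0 0 0 0 15;0 0 0 0 0 0 15;0 0 0 0 0 0 15'
python3 - <<'E'
from h import *
look('scene','s8',('vial_a','seat_small_a'))
look('wrist','w8',('vial_a','seat_small_a'))
E
```

```text
time_s: 20.55
position: [0.6009, -0.2152, 0.0657]
tcp_rot: [[0.001, 1.0, 0.001], [1.0, -0.001, -0.001], [-0.001, 0.001, -1.0]]
force: [-0.4, -0.5, -0.4]
opening: 0.274
grasp_force: 30.0
vial_a [([0.6, -0.215, 0.028], 0.49), ([0.436, 0.006, 0.008], 0.49)]
seat_small_a [([0.598, -0.215, -0.0], 0.61), ([0.442, 0.012, 0.004], 0.54), ([0.443, -0.118, -0.002], 0.43)]
vial_a [([0.605, -0.215, 0.032], 0.9)]
seat_small_a [([0.6, -0.214, -0.003], 0.7)]
```

View pics/w8.png

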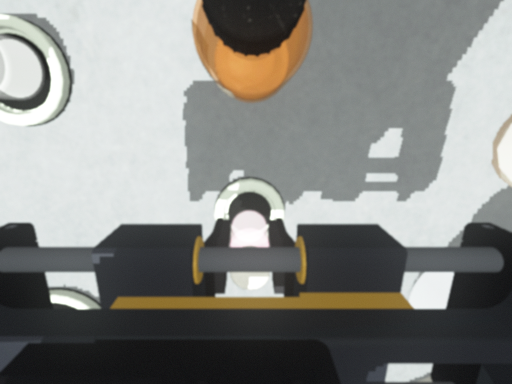

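```bash
python3 -m jog '0 -0.5 8 0 0 0 15;0 0 9 0 0 0 15;0 0 5 0 0 0 15;0 0 3 0 0 0 15;0 0 0 0 0 0 15;0 0 0 0 0 0 28;0 0 0 0 0 0 40;0 0 0 0 0 0 60;0 0 0 0 0 0 60;0 0 0 0 0 0 60'
python3 -m jog '0 0 -20 0 0 0 75;0 0 -50 0 0 0 75;0 0 -50 0 0 0 87;0 0 -50 0 0 0 87;30 0 0 0 0 0 87;40 0 0 0 0 0 87;30 0 0 0 0 0 87;9 0 0 0 0 0 87;0 0 0 0 0 0 87;0 0 0 0 0 0 87'
python3 - <<'E'
from h import *
look('wrist','w9',('amber_bottle','seat_large'))
look('scene','s9',('vial_a','seat_small_a','amber_bottle','seat_large'))
look('top','t9',('vial_a','amber_bottle','seat_large'))
E
```

```text
time_s: 22.1
position: [0.5998, -0.2144, 0.0406]
tcp_rot: [[0.001, 1.0, 0.0], [1.0, -0.001, -0.0], [-0.0, 0.0, -1.0]]
force: [-0.7, -0.3, 0.1]
opening: 0.656
grasp_force: 0.0
time_s: 23.35
position: [0.6002, -0.1066, 0.2109]
tcp_rot: [[0.002, 1.0, 0.001], [1.0, -0.002, -0.001], [-0.001, 0.001, -1.0]]
force: [0.3, 0.3, -0.7]
opening: 1.003
grasp_force: 0.0
amber_bottle [([0.597, -0.103, -0.002], 0.81)]
seat_large [([0.433, -0.332, 0.001], 0.75)]
vial_a [([0.442, 0.01, 0.001], 0.63), ([0.437, 0.009, 0.009], 0.56), ([0.599, -0.217, -0.0], 0.5)]
seat_small_a [([0.439, 0.01, -0.002], 0.71), ([0.599, -0.212, -0.002], 0.71)]
amber_bottle [([0.603, -0.108, -0.001], 0.84)]
seat_large [([0.434, -0.33, -0.002], 0.91), ([0.441, -0.112, 0.0], 0.16)]
vial_a [([0.598, -0.216, 0.007], 0.64)]
amber_bottle []
seat_large [([0.431, -0.325, -0.0], 0.85)]
```

View pics/w9.png

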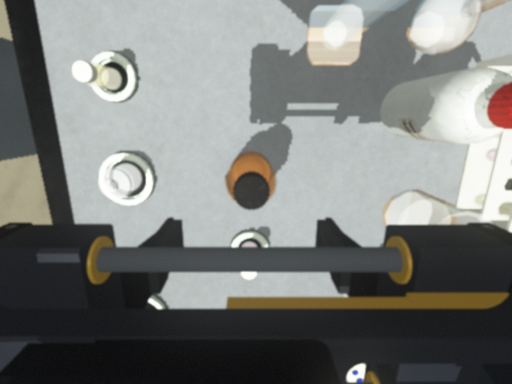

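The amber bottle (251,180) is centred between the jaws, with free space around it.

```bash
python3 -m jog '0 0.5 40 0 0 0 87;0 0 40 0 0 0 87;0 0 30 0 0 0 87;0 0 20 0 0 0 87;0 0 9 0 0 0 87;0 0 4.5 0 0 0 87;0 0 0 0 0 0 45;0 0 0 0 0 0 45;0 0 0 0 0 0 45;0 0 0 0 0 0 45;0 0 0 0 0 0 45;0 0 0 0 0 0 45'
python3 -m jog '0 0 0 0 0 0 45;0 0 0 0 0 0 45'
```

```text
time_s: 25.45
position: [0.601, -0.1056, 0.0675]
tcp_rot: [[0.001, 1.0, 0.001], [1.0, -0.001, -0.0], [-0.0, 0.001, -1.0]]
force: [0.6, -0.1, 2.4]
opening: 0.629
grasp_force: 30.0
time_s: 25.7
position: [0.601, -0.1056, 0.0675]
tcp_rot: [[0.001, 1.0, 0.001], [1.0, -0.001, -0.0], [-0.0, 0.001, -1.0]]
force: [1.0, 0.3, 3.9]
opening: 0.63
grasp_force: 30.0
```

```bash
python3 -m jog '0 0 -8 0 0 0 45;0 0 -14 0 0 0 45;0 -12 -8 0 0 0 45;0 -22 0 0 0 0 45;0 -26 0 0 0 0 45;-12 -22 0 0 0 0 45;-25 0 0 0 0 0 45;-30 0 0 0 0 0 45;-30 0 0 0 0 0 45;-30 0 0 0 0 0 45;-30 0 0 0 0 0 45;-30 0 0 0 0 0 45'
python3 -m jog '-22 -15 0 0 0 0 45;-10 -25 0 0 0 0 45;-5 -25 0 0 0 0 45;0 -15 0 0 0 0 45;0 -6 0 0 0 0 45;0 0 0 0 0 0 45;0 0 0 0 0 0 45'
python3 - <<'E'
from h import *
look('scene','s10',('amber_bottle','seat_large'))
look('wrist','w10',('amber_bottle','seat_large'))
E
```

```text
time_s: 27.2
position: [0.517, -0.2928, 0.0974]
tcp_rot: [[0.001, 1.0, -0.001], [1.0, -0.001, 0.001], [0.001, -0.001, -1.0]]
force: [0.7, 0.6, -3.0]
opening: 0.632
grasp_force: 29.9
time_s: 28.08
position: [0.433, -0.3294, 0.0972]
tcp_rot: [[0.0, 1.0, 0.001], [1.0, -0.0, -0.001], [-0.001, 0.001, -1.0]]
force: [0.5, 0.3, -2.1]
opening: 0.626
grasp_force: 29.9
amber_bottle [([0.432, -0.332, 0.028], 0.88)]
seat_large [([0.435, -0.33, -0.002], 0.5)]
amber_bottle [([0.432, -0.329, 0.029], 0.65)]
seat_large []
```

View pics/w10.png

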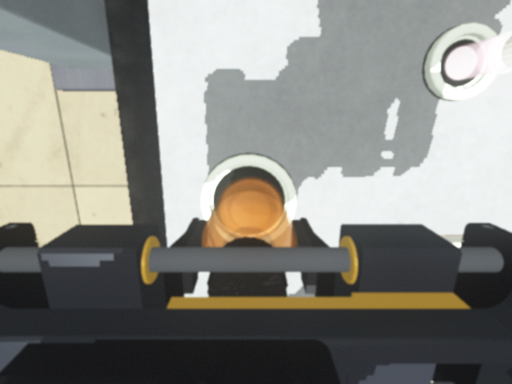

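The amber bottle (250,210) is centred in the large seat's ring, and the second vial stands in its seat (463,62). Setting down.

```bash
python3 -m jog '0 0 8 0 0 0 45;0 0 9 0 0 0 45;0 0 5 0 0 0 45;0 0 3.5 0 0 0 45;0 0 0 0 0 0 45;0 0 0 0 0 0 58;0 0 0 0 0 0 66;0 0 0 0 0 0 80;0 0 0 0 0 0 87;0 0 0 0 0 0 87;0 0 0 0 0 0 87'
python3 -m jog '0 0 -20 0 0 0 87;0 0 -50 0 0 0 87;0 0 -50 0 0 0 87;0 0 -50 0 0 0 87;0 0 -40 0 0 0 87;0 0 0 0 0 0 87;0 0 0 0 0 0 87;0 0 0 0 0 0 87'
python3 - <<'E'
from h import *
look('scene','s11',('amber_bottle','seat_large','weighing_bottle','vial_a','dropper_bottle','crucible'))
look('top','t11',('amber_bottle','weighing_bottle','vial_a','dropper_bottle','crucible'))
look('wrist','w11',('amber_bottle','seat_large','vial_a'))
a,b=(cv2.imread(f'pics/{n}.png') for n in('s11','w11'))
cv2.imwrite('pics/c2.png',np.hstack([cv2.resize(a[110:310,100:360],None,fx=1.5,fy=1.5),cv2.resize(b[0:300],(390,300))]))
E
```

```text
time_s: 29.75
position: [0.4322, -0.3293, 0.0716]
tcp_rot: [[0.001, 1.0, 0.0], [1.0, -0.001, -0.0], [-0.0, 0.0, -1.0]]
force: [0.6, 0.2, -0.1]
opening: 0.992
grasp_force: 0.0
time_s: 30.75
position: [0.4314, -0.3284, 0.2799]
tcp_rot: [[0.001, 1.0, -0.002], [1.0, -0.001, 0.003], [0.003, -0.002, -1.0]]
force: [0.1, 0.2, 0.2]
opening: 0.999
grasp_force: 0.0
amber_bottle []
seat_large [([0.431, -0.328, -0.001], 0.46)]
weighing_bottle [([0.441, -0.112, 0.005], 0.57)]
vial_a [([0.436, 0.012, 0.009], 0.77), ([0.599, -0.216, -0.001], 0.66)]
dropper_bottle [([0.598, -0.214, 0.001], 0.54)]
crucible [([0.622, 0.135, -0.0], 0.73)]
amber_bottle [([0.431, -0.328, 0.002], 0.5), ([0.602, -0.216, -0.006], 0.35)]
weighing_bottle [([0.44, -0.112, 0.006], 0.6), ([0.443, -0.113, 0.001], 0.34)]
vial_a [([0.432, 0.011, 0.005], 0.54), ([0.599, -0.214, 0.006], 0.38)]
dropper_bottle [([0.436, 0.007, 0.004], 0.75)]
crucible [([0.619, 0.127, 0.0], 0.74)]
amber_bottle [([0.433, -0.329, 0.005], 0.93)]
seat_large []
vial_a [([0.603, -0.215, 0.006], 0.65)]
```

View pics/c2.png

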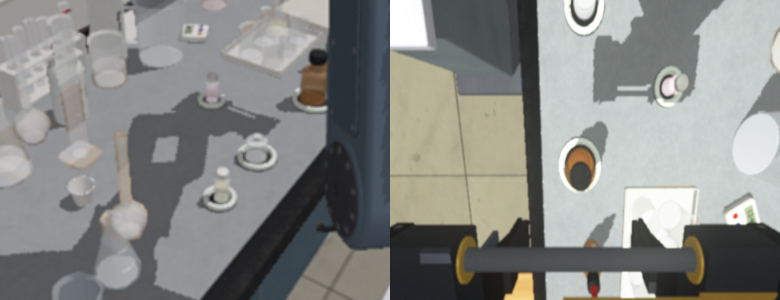

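All four containers stand upright inside their seats: vials at (220,190) and (211,95), weighing bottle (256,150), amber bottle (313,85). The crucible (82,190) hasn't moved, and the dropper bottle is upright in the wrist view (593,270). The gripper is clear.

```bash
python3 -c "
from rig import *
print(hand_in())"
```

```text
the job is handed in; nothing more can be done
None
```

I put all four containers upright in their seats, left the dropper bottle and crucible standing where they were, and handed the job in at about 31 s; the hand-in returned no verdict.

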